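Load the instrument cassettes up to the gauge mark and close the keeper

TASK

Finish this steriliser load: stack more cassettes squarely on the one lying in the carrier, choosing them so that the top of the stack comes level with the black pointer of the gauge post standing at the carrier's end, and stop there. Then swing that post's keeper bar over the stack, fully to its stop. Set the cassettes down without dropping them, leave the one you do not need flat on the table away from the carrier, and do not disturb the other things.

Things in the scene. Friction and masses are not known exactly. Their poses are not given: they have to be found in the camera images.
- carrier: aluminium base plate, 170 x 100 mm, 10 mm thick, fixed to the table; origin under the centre of the bay where the cassettes are stacked (its floor is 10 mm above the origin); x along the bay's length, towards the gauge post at its end.
- carrier_socket (a point): the gauge place: a point on the table 115 mm along the carrier's +x from the bay centre. The gauge post standing here is the one to use; the other one is a spare.
- base_cassette: perforated steel instrument cassette, flat box 150 (x) x 56 (y) x 34 (z) mm, about 0.3 kg, already lying in the carrier's bay; origin at the centre of its underside.
- thin_a: thin perforated steel instrument cassette, flat box 150 (x) x 56 (y) x 22 (z) mm, about 0.2 kg, lying loose on the table; origin at the centre of its underside.
- thin_b: another thin perforated steel instrument cassette, flat box 150 (x) x 56 (y) x 22 (z) mm, about 0.2 kg, lying loose on the table; origin at the centre of its underside.
- thick: thick perforated steel instrument cassette, flat box 150 (x) x 56 (y) x 34 (z) mm, about 0.3 kg, lying loose on the table; origin at the centre of its underside.
- base_cassette_top (a point): centre of the top face of base_cassette, 34 mm above its origin.
- thin_a_top (a point): centre of the top face of thin_a, 22 mm above its origin.
- thin_b_top (a point): centre of the top face of thin_b, 22 mm above its origin.
- thick_top (a point): centre of the top face of thick, 34 mm above its origin.
- low_gauge: the shorter of two fixed gauge posts: foot 44 x 50 x 12 mm, steel post 18 mm thick; origin under the post's axis, on the table; -x points to the bay (when it stands in the gauge place). A black pointer tab, 50 mm wide and 5 mm thick, reaches 28 mm from the axis to its -x; the keeper bar hinges on top of the post.
- low_mark (a point): the mark: upper face of the black pointer tab, 88 mm above the table; the top of the finished stack must be level with it. The keeper bar's underside is 4 mm higher.
- low_keeper (a joint): angle of the low gauge's keeper bar (rad) about the vertical post axis: 0 = swung aside, bar along the gauge's +y; it turns counter-clockwise seen from above; 1.571 = against its stop, bar along -x, over the bay. Stays where it is left, moves with about 0.5 N at the knob. Bar 125 mm long from the axis, 16 mm wide, 6 mm thick.
- low_knob (a point): top centre of the upright black knob on the low gauge's keeper bar, 16 mm thick, standing 36 mm above the bar (whose top face is 98 mm above the table), 115 mm from the post's axis.
- high_gauge: the taller of two fixed gauge posts: foot 44 x 50 x 12 mm, steel post 18 mm thick; origin under the post's axis, on the table; -x points to the bay (when it stands in the gauge place). A black pointer tab, 50 mm wide and 5 mm thick, reaches 28 mm from the axis to its -x; the keeper bar hinges on top of the post.
- high_mark (a point): the mark: upper face of the black pointer tab, 100 mm above the table; the top of the finished stack must be level with it. The keeper bar's underside is 4 mm higher.
- high_keeper (a joint): angle of the high gauge's keeper bar (rad) about the vertical post axis: 0 = swung aside, bar along the gauge's +y; it turns counter-clockwise seen from above; 1.571 = against its stop, bar along -x, over the bay. Stays where it is left, moves with about 0.5 N at the knob. Bar 125 mm long from the axis, 16 mm wide, 6 mm thick.
- high_knob (a point): top centre of the upright black knob on the high gauge's keeper bar, 16 mm thick, standing 36 mm above the bar (whose top face is 110 mm above the table), 115 mm from the post's axis.
- spirit_bottle: white bottle, 80 mm thick, 230 mm high, a bystander; origin at the centre of its underside.
- swab_jar: white jar, 52 mm thick, 70 mm high, a bystander; origin at the centre of its underside.
- steel_bowl: steel bowl, 120 mm wide, 45 mm high, a bystander; origin at the centre of its underside.
- medicine_cup: small white cup, 48 mm wide, 40 mm high, a bystander; origin at the centre of its underside.
Things that resemble listed ones, but are neither listed nor needed, are in the scene too. Leave any turquoise look-alike of the thin_a alone.

How it is judged (in metres and radians):
On the way, in this order (a step that is already met when the one before it is completed fails the run):
1. the stack is squarely in the carrier with its top level with the mark (4 mm) and let go, while the keeper bar of that gauge is still aside (below 0.8 rad) (((horizontal distance between low_gauge and carrier_socket below 0.03 m and horizontal distance between each of base_cassette, thin_a, thin_b and carrier below 0.012 m and angle between the x axis of each of base_cassette, thin_a, thin_b and the x axis of carrier, either way round below 0.12 rad and angle between each of base_cassette, thin_a, thin_b, thick's own z axis and vertical below 0.06 rad and linear speed of each of base_cassette, thin_a, thin_b below 0.03 m/s and contact force between the fingers and base_cassette below 0.2 N and contact force between the fingers and thin_a below 0.2 N and contact force between the fingers and thin_b below 0.2 N and height (world z) of thick below 0.008 m and horizontal distance between thick and carrier above 0.1 m and (z of base_cassette_top in the frame of low_mark between -0.004 and 0.004 m or z of thin_a_top in the frame of low_mark between -0.004 and 0.004 m or z of thin_b_top in the frame of low_mark between -0.004 and 0.004 m or z of thick_top in the frame of low_mark between -0.004 and 0.004 m) and value of joint low_keeper below 0.8 rad) or (horizontal distance between high_gauge and carrier_socket below 0.03 m and horizontal distance between each of base_cassette, thick and carrier below 0.012 m and angle between the x axis of each of base_cassette, thick and the x axis of carrier, either way round below 0.12 rad and angle between each of base_cassette, thick's own z axis and vertical below 0.06 rad and linear speed of each of base_cassette, thick below 0.03 m/s and contact force between the fingers and base_cassette below 0.2 N and contact force between the fingers and thick below 0.2 N and ((horizontal distance between thin_a and carrier below 0.012 m and angle between the x axis of thin_a and the x axis of carrier, either way round below 0.12 rad and angle between each of thin_a, thin_b's own z axis and vertical below 0.06 rad and linear speed of thin_a below 0.03 m/s and contact force between the fingers and thin_a below 0.2 N and height (world z) of thin_b below 0.008 m and horizontal distance between thin_b and carrier above 0.1 m) or (horizontal distance between thin_b and carrier below 0.012 m and angle between the x axis of thin_b and the x axis of carrier, either way round below 0.12 rad and angle between each of thin_b, thin_a's own z axis and vertical below 0.06 rad and linear speed of thin_b below 0.03 m/s and contact force between the fingers and thin_b below 0.2 N and height (world z) of thin_a below 0.008 m and horizontal distance between thin_a and carrier above 0.1 m)) and (z of base_cassette_top in the frame of high_mark between -0.004 and 0.004 m or z of thin_a_top in the frame of high_mark between -0.004 and 0.004 m or z of thin_b_top in the frame of high_mark between -0.004 and 0.004 m or z of thick_top in the frame of high_mark between -0.004 and 0.004 m) and value of joint high_keeper below 0.8 rad))), for 0.2 s.
2. the keeper bar of the gauge at the carrier is swung over the stack (above 1.45 rad) (((horizontal distance between low_gauge and carrier_socket below 0.03 m and value of joint low_keeper above 1.45 rad) or (horizontal distance between high_gauge and carrier_socket below 0.03 m and value of joint high_keeper above 1.45 rad))), for 0.2 s.
At the end, for the whole second after the job is handed in: Stacked cassettes (low gauge: base + both thin; high gauge: base + thick + one thin) released, flat, each within 12 mm and 0.12 rad of the bay; stack top within 4 mm of that gauge's mark; its keeper above 1.45 rad; the unneeded one flat on the table, over 100 mm from the bay centre (((horizontal distance between low_gauge and carrier_socket below 0.03 m and horizontal distance between each of base_cassette, thin_a, thin_b and carrier below 0.012 m and angle between the x axis of each of base_cassette, thin_a, thin_b and the x axis of carrier, either way round below 0.12 rad and angle between each of base_cassette, thin_a, thin_b, thick's own z axis and vertical below 0.06 rad and linear speed of each of base_cassette, thin_a, thin_b below 0.03 m/s and contact force between the fingers and base_cassette below 0.2 N and contact force between the fingers and thin_a below 0.2 N and contact force between the fingers and thin_b below 0.2 N and height (world z) of thick below 0.008 m and horizontal distance between thick and carrier above 0.1 m and (z of base_cassette_top in the frame of low_mark between -0.004 and 0.004 m or z of thin_a_top in the frame of low_mark between -0.004 and 0.004 m or z of thin_b_top in the frame of low_mark between -0.004 and 0.004 m or z of thick_top in the frame of low_mark between -0.004 and 0.004 m) and value of joint low_keeper above 1.45 rad) or (horizontal distance between high_gauge and carrier_socket below 0.03 m and horizontal distance between each of base_cassette, thick and carrier below 0.012 m and angle between the x axis of each of base_cassette, thick and the x axis of carrier, either way round below 0.12 rad and angle between each of base_cassette, thick's own z axis and vertical below 0.06 rad and linear speed of each of base_cassette, thick below 0.03 m/s and contact force between the fingers and base_cassette below 0.2 N and contact force between the fingers and thick below 0.2 N and ((horizontal distance between thin_a and carrier below 0.012 m and angle between the x axis of thin_a and the x axis of carrier, either way round below 0.12 rad and angle between each of thin_a, thin_b's own z axis and vertical below 0.06 rad and linear speed of thin_a below 0.03 m/s and contact force between the fingers and thin_a below 0.2 N and height (world z) of thin_b below 0.008 m and horizontal distance between thin_b and carrier above 0.1 m) or (horizontal distance between thin_b and carrier below 0.012 m and angle between the x axis of thin_b and the x axis of carrier, either way round below 0.12 rad and angle between each of thin_b, thin_a's own z axis and vertical below 0.06 rad and linear speed of thin_b below 0.03 m/s and contact force between the fingers and thin_b below 0.2 N and height (world z) of thin_a below 0.008 m and horizontal distance between thin_a and carrier above 0.1 m)) and (z of base_cassette_top in the frame of high_mark between -0.004 and 0.004 m or z of thin_a_top in the frame of high_mark between -0.004 and 0.004 m or z of thin_b_top in the frame of high_mark between -0.004 and 0.004 m or z of thick_top in the frame of high_mark between -0.004 and 0.004 m) and value of joint high_keeper above 1.45 rad))); the robot touches nothing.
It fails at once if a bystander (bottle, jar, bowl, cup) is shifted by more than 30 mm or tipped (distance of any of spirit_bottle, swab_jar, steel_bowl, medicine_cup from where it was at the start of the episode above 0.03 m or angle between any of spirit_bottle, swab_jar, steel_bowl, medicine_cup's own z axis and vertical above 0.4 rad).
It fails at once if a cassette is dropped (falls freely faster than 0.7 m/s, that is from more than about 25 mm) ((linear speed of base_cassette above 0.7 m/s and contact force between the fingers and base_cassette below 0.05 N) or (linear speed of thin_a above 0.7 m/s and contact force between the fingers and thin_a below 0.05 N) or (linear speed of thin_b above 0.7 m/s and contact force between the fingers and thin_b below 0.05 N) or (linear speed of thick above 0.7 m/s and contact force between the fingers and thick below 0.05 N)).
It also fails if it takes over 72 s, if anything falls off the work surface, if the arm or the gripper's body presses on something with over 40 N, if the wrist force passes 120 N, or if a joint passes its speed limit or range.

ROBOT

A 6-joint arm with a two-finger parallel gripper is mounted at the origin on the work surface. World frame = base frame: x ahead of the robot, y to its left, z up, the work surface at z = 0. Lengths are in mm, angles in rad, forces in N, time in s.
With the tool pointing down it reaches from about 350 to 725 mm from the base axis. Payload 6 kg.
Tool frame: the origin (TCP) lies midway between the tips of the shut fingers; the grasp point (between the pads) lies 19 mm behind it; z points along the fingers, x is the direction in which the jaws open and shut, and the axes are right-handed (so a half turn about z gives the same grasp; the last joint's range is limited). The gripper opens to 85 mm and grips with 20 to 120 N. Pads are 22 mm wide; open, the fingers measure 114 mm over their backs; the gripper's body (76 mm by 85 mm) begins 54 mm behind the grasp point. The pads swing forward as they close: fully open they stand 13 mm farther back than shut.
Start: joints at [-0.913, 0.04, 0.085, 0, -1.615, -0.334], TCP at [190.911, -568.794, 231.261] pointing down, gripper open.
Joint ranges: [-2.56, 2.56], [-1.29, 2.01], [-1.08, 1.49], [-3.29, 1.98], [-2.81, -0.18], [-2.99, 2.99]. Speed limits (rad/s): [2.57, 2.57, 3.01, 3.14, 3.14, 3.14].

INTERFACE

Orientations are given as a 3x3 rotation matrix whose columns are the frame's x, y, z axes.
In Python, from rig import sensors, vision, ctrl gives the robot as it stands. The module is installed in compiled form; this text tells all that it offers.
- The arm moves only by the tool apply_moves, never from a script. Its arguments are lists of equal length, an entry for each row: "jaw": the closure, from 0 (fully open) to 1 (shut); "delta_pos": the shift along the tool's x, y, z in m, a list of three; "rot": the turn, a rotation vector about the tool's x, y, z in degrees, a list of three. In form: {"jaw": [jaw, ...], "delta_pos": [[x, y, z], ...], "rot": [[ax, ay, az], ...]}. A call has 1 to 12 rows; each row is the pose to reach, as a shift and turn from the pose commanded when the call began, along the tool's axes at that moment; what a row does not reach only later rows make up. A row lasts 1/10 s, in which the tool goes at most 50 mm and 8.59 degrees, less where a joint would pass 70% of its speed; a pose out of reach is approached as far as the arm can. A call with a gripper value outside its range is refused whole. The fingers move at their own pace and stop on an object; the grip force is fixed at half the most. Time passes only in rows, so rows that repeat a pose let the fingers close. It gives the time, the measured TCP pose, the force and the opening at its end, in the units of the state.
- sensors.observe(): the state, without advancing time (a new reading comes with each control period).
- vision.grab_frame(name): name is "scene" or "top" or "wrist"; returns a dict with "image" (400x640x3 uint8, blue, green, red), "depth" (400x640 float32, mm along the optical axis (not along the pixel's ray), 0 where there is no reading), "vertical_fov" (degrees; the focal length in pixels is half the picture's height over the tangent of half this angle, whatever the lens; pixels are square), "cx", "cy" (the principal point, pixels), "view" (4x4, takes a point from world to camera coordinates). Camera axes: x right, y up, looking along -z (the intrinsics and any distortion apply to the point x, -y, -z); pixel columns grow to the right and rows downward; lengths in mm; the calibration is good to about 2 mm. A picture is of the moment at which its call begins.
- ctrl.job_done(): hands the job in, once; it reports no verdict.
The state is a dict: "clock": time; "q": joint angles; "qvel": joint speeds; "effort": joint torques, N m; "tcp_pos": TCP position; "tcp_rot": TCP orientation; "force": force on the tool from outside, world axes, zero at the start; "torque": the same for the moment, N m; "grip_width": opening from 0.0 (shut) to 1.0 (fully open).
Only numpy, scipy, OpenCV 4.12 (cv2) and the standard library are available. Lean on these libraries where they do the work, as an engineer would, in place of code of your own. Each camera call takes 0.05 s, during which the arm holds its last target. There are 200 camera calls.

## Working session

There is one attempt and no reset: what is moved stays moved. The work goes in short steps, Python scripts to look and compute and a tool call to move; the robot and the scene stay as the last step left them, time stands still between calls to the robot, and variables do not carry over. Pictures are saved under pics/ and viewed, about 8 in all and at most 12, crops included, and the job is handed in when it is done.

Besides the shell and the picture viewer there is one more tool, called as name(argument=value, ...), one argument or row to a line, values as JSON. apply_moves: Moves the arm, as the interface text tells. Its arguments: {"type":"object","properties":{"jaw":{"type":"array"},"delta_pos":{"type":"array"},"rot":{"type":"array"}},"required":["jaw","delta_pos","rot"]}

```bash
mkdir -p pics; cat > h.py <<'E'
import numpy as np, cv2
from rig import sensors, vision, ctrl
def grab(n,save=True):
    f=vision.grab_frame(n); f['name']=n
    np.savez(f'{n}.npz',**{k:f[k] for k in('image','depth','vertical_fov','cx','cy','view')}); return f
def load(n): return {k:v for k,v in np.load(f'{n}.npz').items()}
def foc(f): return 200/np.tan(np.radians(f['vertical_fov'])/2)
def ray(f,u,v):
    V=np.array(f['view']);R=V[:3,:3];t=V[:3,3];F=foc(f)
    d=np.array([(u-f['cx'])/F,-(v-f['cy'])/F,-1.]);return -R.T@t,R.T@d
def onz(f,u,v,z):
    o,d=ray(f,u,v);return o+d*(z-o[2])/d[2]
def cloud(f):
    v,u=np.mgrid[:400,:640];F=foc(f);D=f['depth']
    P=np.stack([(u-f['cx'])/F*D,-(v-f['cy'])/F*D,-D],-1);V=np.array(f['view'])
    return (P-V[:3,3])@V[:3,:3]
def proj(f,p):
    V=np.array(f['view']);c=V[:3,:3]@np.array(p)+V[:3,3];F=foc(f)
    return f['cx']+F*c[0]/-c[2], f['cy']-F*c[1]/-c[2]
E
python3 - <<'E'
from h import *
for n in('scene','top'):
    f=grab(n);cv2.imwrite(f'pics/{n}0.png',f['image']);print(n,{k:f[k] for k in f if k not in('image','depth')})
    print((f['depth']>0).mean())
print(sensors.observe())
E
```

```text
scene {'vertical_fov': 42.16595961516715, 'cx': 322.8098504029888, 'cy': 195.73314669634647, 'view': array([[-8.54223033e-01,  5.19893182e-01,  3.75356241e-03,
         4.03184113e+02],
       [-4.04711184e-01, -6.69467830e-01,  6.22913865e-01,
         1.43866439e+02],
       [ 3.26361561e-01,  5.30588262e-01,  7.82281425e-01,
        -1.89491073e+03],
       [ 0.00000000e+00,  0.00000000e+00,  0.00000000e+00,
         1.00000000e+00]]), 'name': 'scene'}
0.9962421875
top {'vertical_fov': 47.176193388452845, 'cx': 310.91796683719014, 'cy': 199.66912258783503, 'view': array([[-2.88269707e-03, -9.99991992e-01,  2.77589333e-03,
        -8.63161165e+00],
       [ 9.92979119e-01, -2.53419387e-03,  1.18262622e-01,
        -4.92883383e+02],
       [-1.18254641e-01,  3.09731942e-03,  9.92978472e-01,
        -1.77528083e+03],
       [ 0.00000000e+00,  0.00000000e+00,  0.00000000e+00,
         1.00000000e+00]]), 'name': 'top'}
0.99588671875
{'clock': 0.1, 'q': array([-9.13289177e-01,  4.07414815e-02,  8.38903325e-02, -4.07429926e-04,
       -1.61549607e+00, -3.33729662e-01]), 'qvel': array([ 0.0019879 , -0.00316269,  0.00244522,  0.00302939,  0.00023963,
       -0.00030703]), 'effort': array([-4.57908915e-03, -3.69347763e+01,  3.48281050e+01,  6.95175737e+00,
       -4.57702336e-03,  1.94417581e-06]), 'tcp_pos': array([ 190.87820793, -568.51000976,  230.37350988]), 'tcp_rot': array([[-3.18166494e-01,  9.48034646e-01, -6.25655071e-04],
       [ 9.48033505e-01,  3.18167085e-01,  1.47630988e-03],
       [ 1.59865576e-03, -1.23429632e-04, -9.99998715e-01]]), 'force': array([ 0.26704349, -0.32222039, -1.32196429]), 'torque': array([-0.07155192,  0.01596059, -0.03090956]), 'grip_width': 1.0003708782267111}
```

View pics/top0.png

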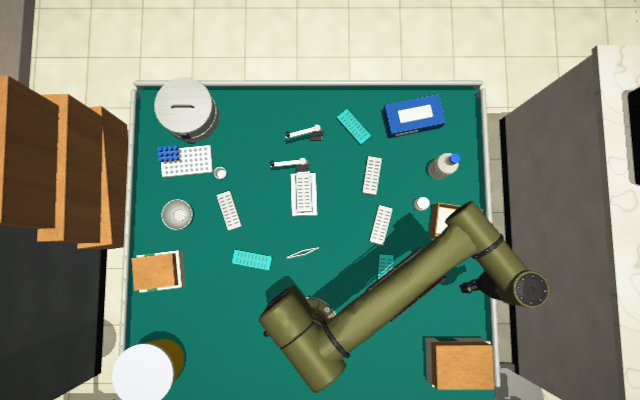

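View pics/scene0.png

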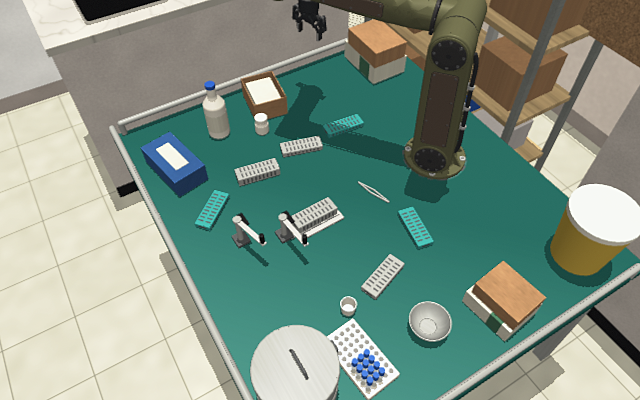

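The top view shows three loose pale cassettes at (229,210), (372,175) and (381,225). The turquoise look-alikes at (354,127), (252,260) and (386,265) are to be left alone. The base cassette is in the carrier at (304,194), the gauge at the carrier is at (303,165), and the spare is at (318,132). Both bars point left, which is +y.

```bash
python3 - <<'E'
from h import *
f=load('top');C=cloud(f);im=f['image'];hsv=cv2.cvtColor(im,cv2.COLOR_BGR2HSV)
s=load('scene');Cs=cloud(s)
print('table z',np.median(C[240:250,285:295,2]), np.median(Cs[200:215,350:358,2]))
m=((C[...,2]>8)&(C[...,2]<60)&(hsv[...,1]<70)).astype(np.uint8)
m=cv2.morphologyEx(m,cv2.MORPH_CLOSE,np.ones((3,3)))
for (u,v) in((229,210),(372,175),(381,225),(304,194)):
    n,l=cv2.connectedComponents(m);
    q=l==l[v,u] if l[v,u] else None
    if q is None: print('none',u,v);continue
    P=C[q];top=np.percentile(P[:,2],80)
    P=P[P[:,2]>top-8]
    r=cv2.minAreaRect(P[:,:2].astype(np.float32))
    print(u,v,q.sum(),'z50/80/95',np.percentile(P[:,2],[50,80,95]).round(1),'rect',np.round(r[0],1),np.round(r[1],1),round(r[2],1))
# gauges: high points
for nm,c,i in(('top',C,f),('scene',Cs,s)):
    reg=(c[...,0]>480)&(c[...,0]<850)&(c[...,1]>-80)&(c[...,1]<200)&(c[...,2]>75)
    n,l,st,ce=cv2.connectedComponentsWithStats(reg.astype(np.uint8))
    for k in range(1,n):
        if st[k,4]<5: continue
        P=c[l==k];print(nm,st[k],P[:,:2].min(0).round(),P[:,:2].max(0).round(),'z',np.percentile(P[:,2],[10,50,90,100]).round())
cr=cv2.resize(im[115:235,210:400],None,fx=4,fy=4,interpolation=cv2.INTER_CUBIC);cv2.imwrite('pics/crop1.png',cr)
E
```

```text
table z -0.9388460602378197 1.1048130129827625
229 210 544 z50/80/95 [23.3 26.7 30.2] rect [365.7 202.5] [432.1 119.2] 51.9
372 175 540 z50/80/95 [34.2 38.1 42.2] rect [ 454.2 -168. ] [100.1 468.3] 59.0
381 225 548 z50/80/95 [23.1 26.7 30.3] rect [ 330.4 -192.4] [127.6 368. ] 34.3
304 194 1078 z50/80/95 [44.5 48.1 51.9] rect [436.7  21. ] [ 54.9 314.4] 90.0
top [285 124  38  14 236] [723. -53.] [775.  89.] z [ 97. 109. 120. 154.]
top [269 158  40  11 231] [607.   1.] [645. 147.] z [ 86.  98. 107. 141.]
scene [278 210  30  37 332] [603.  -7.] [646. 147.] z [ 88.  99. 118. 142.]
scene [232 212  34  34 350] [722. -63.] [773.  91.] z [ 99. 111. 131. 152.]
```

View pics/crop1.png

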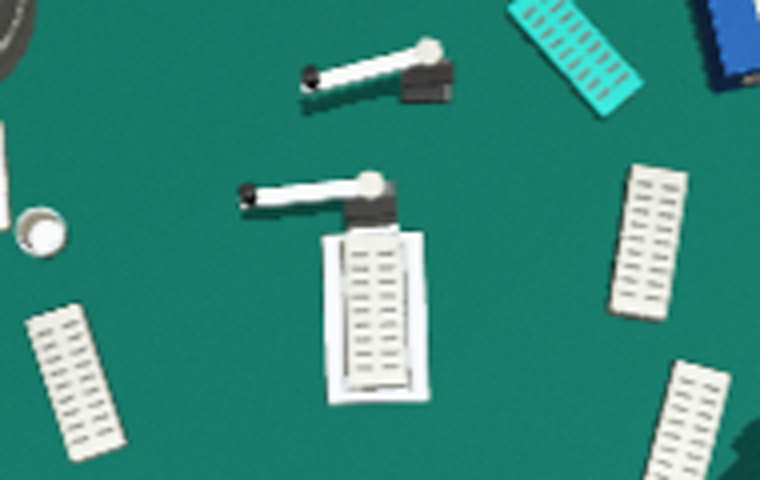

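Gauge at the carrier is the low one (bar top about 98 mm), so the two thin ones are (229,210) and (381,225), both about 22 mm high. The thick one (372,175) stays. Next: precise poses from contours cast onto the top planes.

```bash
cat >> h.py <<'E'
def rect(f,box,z,thr=(90,120),allowfrac=0):
    u0,v0,u1,v1=box;hsv=cv2.cvtColor(f['image'],cv2.COLOR_BGR2HSV)[v0:v1,u0:u1]
    m=((hsv[...,1]<thr[0])&(hsv[...,2]>thr[1])).astype(np.uint8)
    m=cv2.morphologyEx(m,cv2.MORPH_CLOSE,np.ones((5,5)))
    cs,_=cv2.findContours(m,cv2.RETR_EXTERNAL,cv2.CHAIN_APPROX_NONE);c=max(cs,key=cv2.contourArea)[:,0]
    P=np.array([onz(f,u+u0,v+v0,z)[:2] for u,v in c],np.float32)
    r=cv2.minAreaRect(P);b=cv2.boxPoints(r)
    e=[b[1]-b[0],b[2]-b[1]];L=max(e,key=np.linalg.norm);a=np.degrees(np.arctan2(L[1],L[0]))
    a=(a+90)%180-90
    return np.round(r[0],1),np.round(r[1],1),round(float(a),1)
E
python3 - <<'E'
from h import *
f=load('top');s=load('scene')
for n,b,z in(('thinL',(212,185,246,235),22),('thinR',(366,200,396,248),22),('thick',(358,150,386,198),34),('carrier+base@10',(288,171,320,220),10)):
    print(n,rect(f,b,z,(90,130)))
for n,b,z in(('thinL',(355,250,410,300),22),('thinR',(275,132,328,160),22),('thick',(230,155,285,188),34)):
    print('scene',n,rect(s,b,z,(90,130)))
# base cassette and carrier in gray crop for edges
o=cv2.resize(f['image'][155:225,275:335],None,fx=8,fy=8,interpolation=cv2.INTER_CUBIC)
o2=cv2.resize(s['image'][190:250,270:355],None,fx=8,fy=8,interpolation=cv2.INTER_CUBIC)
cv2.imwrite('pics/c2.png',cv2.resize(o2,(680,480)))
print(proj(f,(480,0,0)))
E
```

```text
thinL (array([452.4, 315.5]), array([150.3,  57.2]), 19.2)
thinR (array([ 393.9, -284.5]), array([ 57.3, 152.1]), -15.8)
thick (array([ 590.4, -251.5]), array([ 57.4, 149.3]), -9.8)
carrier+base@10 (array([521.9,  20.1]), array([183.8, 109.6]), 5.3)
scene thinL (array([455.8, 316.5]), array([156.8,  56.5]), 19.1)
scene thinR (array([ 393.7, -284. ]), array([ 58.6, 150.1]), -16.1)
scene thick (array([ 589., -251.]), array([ 58.7, 151.5]), -9.9)
(np.float64(308.41397349378576), np.float64(203.73274483630723))
```

View pics/c2.png

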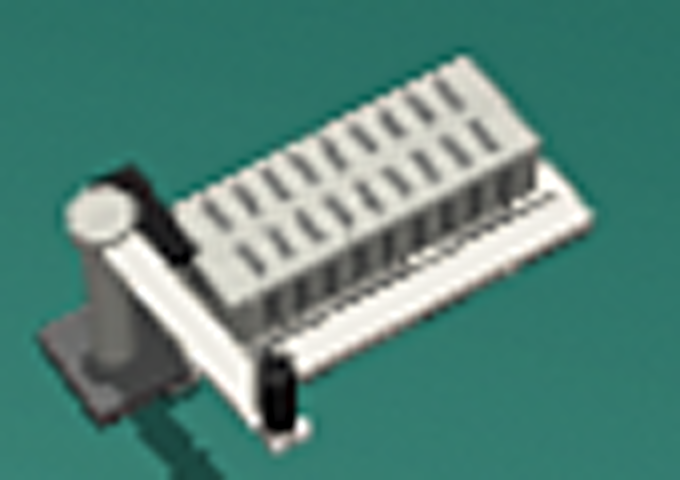

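The scene crop shows the low gauge with its bar pointing aside over (200,340), knob at (278,390), and the cassette on the plate with its top corners near (465,55), (540,140), (235,305) and (180,205).

```bash
python3 - <<'E'
from h import *
f=load('top');s=load('scene')
def poly(f,pts,sc,off,z):
    P=np.array([onz(f,(u+.5)/sc-.5+off[0],(v+.5)/sc-.5+off[1],z)[:2] for u,v in pts])
    return P
P=poly(f,[(322,235),(424,232),(430,401),(328,405)],4,(210,115),10)
print('plate',P.mean(0).round(1),[np.linalg.norm(P[i]-P[i-1]).round(1) for i in range(4)])
for a,b in((P[3],P[0]),(P[2],P[1])): print(np.degrees(np.arctan2(*(b-a)[::-1])).round(2))
B=poly(s,[(465,55),(540,140),(235,305),(180,205)],8,(270,190),44)
print('base(scene)',B.mean(0).round(1),[np.linalg.norm(B[i]-B[i-1]).round(1) for i in range(4)])
for a,b in((B[0],B[3]),(B[1],B[2])): print(np.degrees(np.arctan2(*(b-a)[::-1])).round(2))
# post cap, knob
for n,u,v,z in(('cap low',101,213,98),('knob low',275,357,134)): print(n,poly(s,[(u,v)],8,(270,190),z).round(1))
for n,u,v,z in(('cap low top',370,185,98),('knob low top',248,189,134),('knob hi top',310,76,146),('cap hi',430,50,110)): print(n,poly(f,[(u,v)],4,(210,115),z).round(1))
# plane fit on base top via depth
for c,uv in((cloud(f),(slice(178,205),slice(300,309))),): 
  print(np.median(c[uv][...,2]))
E
```

```text
plate [517.7  19. ] [np.float64(171.0), np.float64(102.3), np.float64(170.1), np.float64(101.2)]
2.14
1.77
base(scene) [516.7  19.3] [np.float64(138.9), np.float64(53.6), np.float64(147.2), np.float64(54.4)]
2.59
2.68
cap low [[630.9  19.1]]
knob low [[618.5 133.7]]
cap low top [[634.3  23.5]]
knob low top [[623.3 137.1]]
knob hi top [[728.4  78.8]]
cap hi [[763.3 -34.3]]
43.71528675999147
```

```bash
cat >> h.py <<'E'
def go(x,y,z,yaw):
    o=sensors.observe();R=o['tcp_rot'];d=R.T@(np.array([x,y,z])-o['tcp_pos'])/1000
    from scipy.spatial.transform import Rotation as S
    c,s_=np.cos(np.radians(yaw)),np.sin(np.radians(yaw))
    G=np.array([[c,s_,0],[s_,-c,0],[0,0,-1.]])
    r=S.from_matrix(R.T@G).as_rotvec(degrees=True)
    print('at',o['tcp_pos'].round(1),'t',o['clock'],'F',o['force'].round(1),'w',round(o['grip_width'],3));print('delta',d.round(4),'rot',r.round(2))
E
python3 -c "
from h import *
go(394,-284,140,74.1)"
```

```text
at [ 190.9 -568.5  230.4] t 0.1 F [ 0.3 -0.3 -1.3] w 1.0
delta [0.205  0.2831 0.0907] rot [-3.000e-02 -9.000e-02  3.445e+01]
```

apply_moves(
  jaw=[0,0,0,0,0,0,0,0,0,0,0,0],
  delta_pos=[
    [0.03,0.04,0],
    [0.06,0.08,0],
    [0.09,0.12,0],
    [0.12,0.16,0],
    [0.15,0.2,0],
    [0.175,0.24,0],
    [0.195,0.27,0.02],
    [0.205,0.283,0.05],
    [0.205,0.283,0.08],
    [0.205,0.283,0.0907],
    [0.205,0.283,0.0907],
    [0.205,0.283,0.0907],
  ],
  rot=[
    [0,0,5],
    [0,0,10],
    [0,0,15],
    [0,0,20],
    [0,0,25],
    [0,0,30],
    [0,0,34],
    [0,0,34.45],
    [0,0,34.45],
    [0,0,34.45],
    [0,0,34.45],
    [0,0,34.45],
  ],
)

```text
clock: 1.3
tcp_pos: [394.2, -285.2, 142.1]
tcp_rot: [[0.275, 0.962, 0.001], [0.962, -0.275, -0.001], [-0.001, 0.001, -1.0]]
force: [0.6, 0.2, 0.2]
grip_width: 1.002
```

```bash
python3 -c "
from h import *
go(394,-284,0,74.1)
f=grab('wrist');cv2.imwrite('pics/w1.png',f['image'])
h=f['image'];print(f['view'].round(2),f['vertical_fov'])
try: print(rect(f,(0,0,640,400),22,(60,140)))
except Exception as e: print(e)
"
```

```text
at [ 394.2 -285.2  142.1] t 1.3 F [0.6 0.2 0.2] w 1.002
delta [ 0.0012 -0.0007  0.1421] rot [ 0.08  0.04 -0.04]
[[ 2.7000e-01  9.6000e-01  0.0000e+00  1.6607e+02]
 [-9.1000e-01  2.6000e-01 -3.2000e-01  4.4717e+02]
 [-3.0000e-01  9.0000e-02  9.5000e-01 -1.4944e+02]
 [ 0.0000e+00  0.0000e+00  0.0000e+00  1.0000e+00]] 66.84413392010934
(array([ 396.4, -285.1]), array([ 55.3, 147. ]), -15.9)
```

View pics/w1.png

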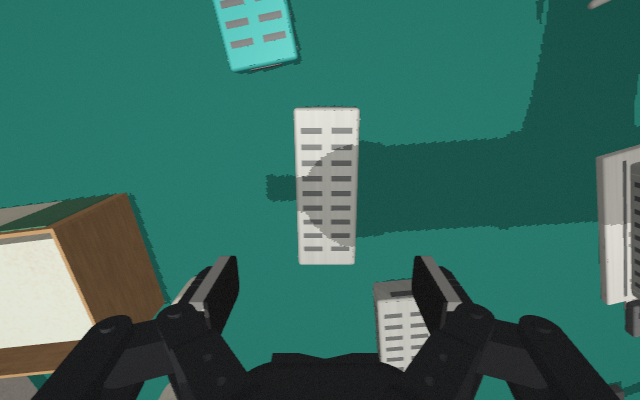

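The wrist view shows the pale thin cassette at (327,186), between the jaws in yaw, with a turquoise look-alike at (258,35) and thick at (400,320). The ray-cast pose (396,-285,-15.9°) agrees with the earlier one. I'll descend now.

apply_moves(
  jaw=[0,0,0,0,0,0,0.5,0.5,0.5,0.5,0.5,0.5],
  delta_pos=[
    [0.001,0,0.03],
    [0.001,0.0005,0.07],
    [0.001,0.0005,0.105],
    [0.001,0.0005,0.13],
    [0.001,0.0005,0.142],
    [0.001,0.0005,0.142],
    [0.001,0.0005,0.142],
    [0.001,0.0005,0.142],
    [0.001,0.0005,0.142],
    [0.001,0.0005,0.142],
    [0.001,0.0005,0.142],
    [0.001,0.0005,0.142],
  ],
  rot=[
    [0,0,0],
    [0,0,0],
    [0,0,0],
    [0,0,0],
    [0,0,0],
    [0,0,0],
    [0,0,0],
    [0,0,0],
    [0,0,0],
    [0,0,0],
    [0,0,0],
    [0,0,0],
  ],
)

```text
clock: 2.55
tcp_pos: [396.2, -284.3, 1.0]
tcp_rot: [[0.274, 0.962, 0.004], [0.962, -0.274, -0.002], [-0.001, 0.004, -1.0]]
force: [-1.2, 0.6, 6.4]
grip_width: 0.639
```

apply_moves(
  jaw=[1,1,1,1,1,1,1,1],
  delta_pos=[
    [0,0,0],
    [0,0,0],
    [0,0,0],
    [0,0,-0.01],
    [0,0,-0.025],
    [0,0,-0.05],
    [0,0,-0.08],
    [0,0,-0.08],
  ],
  rot=[
    [0,0,0],
    [0,0,0],
    [0,0,0],
    [0,0,0],
    [0,0,0],
    [0,0,0],
    [0,0,0],
    [0,0,0],
  ],
)

```text
clock: 3.35
tcp_pos: [396.8, -284.6, 83.7]
tcp_rot: [[0.274, 0.962, 0.007], [0.962, -0.274, -0.003], [-0.001, 0.007, -1.0]]
force: [1.1, -0.2, -1.1]
grip_width: 0.64
```

```bash
python3 -c "
from h import *
go(517.3,19.4,100,92.2)
f=grab('wrist');cv2.imwrite('pics/w2.png',f['image'])
"
```

```text
at [ 396.8 -284.6   83.7] t 3.35 F [ 1.1 -0.2 -1.1] w 0.64
delta [ 0.3253  0.0329 -0.0164] rot [  0.4    0.13 -18.08]
```

View pics/w2.png

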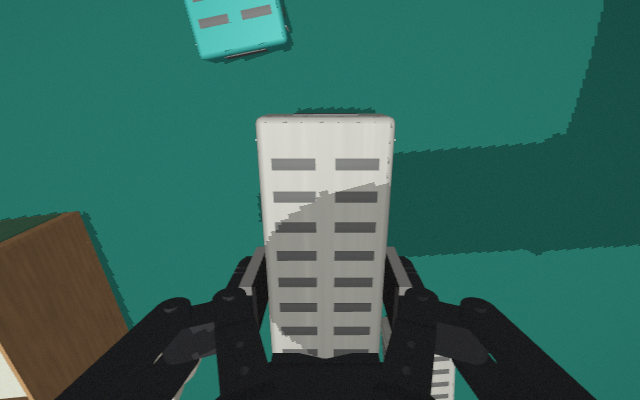

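The cassette is held squarely between the pads, with its far end at (325,118) and its sides at (262–388). I'll carry it to above the bay.

apply_moves(
  jaw=[1,1,1,1,1,1,1,1,1,1,1,1],
  delta_pos=[
    [0.01,0,-0.02],
    [0.035,0.003,-0.03],
    [0.07,0.007,-0.03],
    [0.11,0.011,-0.03],
    [0.15,0.015,-0.03],
    [0.19,0.019,-0.03],
    [0.23,0.023,-0.03],
    [0.27,0.027,-0.03],
    [0.3,0.03,-0.03],
    [0.317,0.032,-0.03],
    [0.325,0.033,-0.03],
    [0.325,0.033,-0.03],
  ],
  rot=[
    [0,0,-1],
    [0,0,-3],
    [0,0,-5],
    [0,0,-7],
    [0.1,0,-9],
    [0.2,0,-11],
    [0.3,0,-13],
    [0.4,0.1,-15],
    [0.4,0.1,-17],
    [0.4,0.1,-18],
    [0.4,0.13,-18.08],
    [0.4,0.13,-18.08],
  ],
)

```text
clock: 4.6
tcp_pos: [515.2, 20.1, 107.8]
tcp_rot: [[-0.038, 0.999, -0.008], [0.999, 0.038, 0.003], [0.003, -0.008, -1.0]]
force: [-0.3, -0.8, -2.5]
grip_width: 0.64
```

```bash
python3 -c "
from h import *
go(517.3,19.4,46,92.2)
f=grab('scene');cv2.imwrite('pics/s2.png',cv2.resize(f['image'][150:270,240:400],None,fx=5,fy=5,interpolation=cv2.INTER_CUBIC))
"
```

```text
at [515.2  20.1 107.8] t 4.6 F [-0.3 -0.8 -2.5] w 0.64
delta [-0.001   0.0026  0.0618] rot [-0.47 -0.18 -0.02]
```

View pics/s2.png

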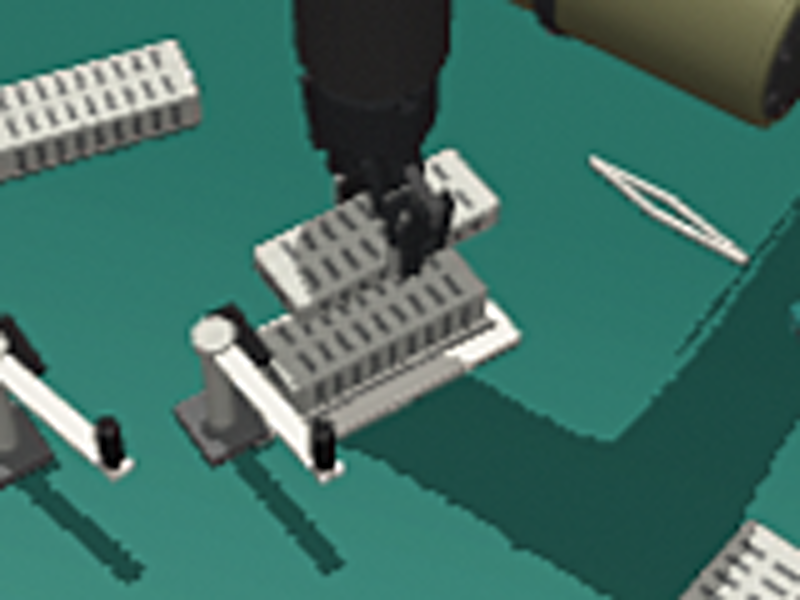

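The held cassette, (255–500, 150–310) in the crop, is parallel to the base cassette, which lies under it at about (375,330). The bar is clear at (270,400). I'll lower it gently.

apply_moves(
  jaw=[1,1,1,1,1,1,1,1],
  delta_pos=[
    [-0.001,0.003,0.02],
    [-0.001,0.003,0.04],
    [-0.001,0.003,0.052],
    [-0.001,0.003,0.057],
    [-0.001,0.003,0.059],
    [-0.001,0.003,0.06],
    [-0.001,0.003,0.06],
    [-0.001,0.003,0.06],
  ],
  rot=[
    [-0.47,-0.18,0],
    [-0.47,-0.18,0],
    [-0.47,-0.18,0],
    [-0.47,-0.18,0],
    [-0.47,-0.18,0],
    [-0.47,-0.18,0],
    [-0.47,-0.18,0],
    [-0.47,-0.18,0],
  ],
)

```text
clock: 5.45
tcp_pos: [518.5, 19.4, 49.3]
tcp_rot: [[-0.038, 0.999, 0.003], [0.999, 0.038, 0.001], [0.001, 0.003, -1.0]]
force: [-0.2, 0.4, -2.2]
grip_width: 0.639
```

apply_moves(
  jaw=[1,1,1,1,1],
  delta_pos=[
    [0,0,0.001],
    [0,0,0.002],
    [0,0,0.003],
    [0,0,0.0035],
    [0,0,0.0035],
  ],
  rot=[
    [0,0,0],
    [0,0,0],
    [0,0,0],
    [0,0,0],
    [0,0,0],
  ],
)

```text
clock: 5.95
tcp_pos: [518.2, 19.3, 45.2]
tcp_rot: [[-0.038, 0.999, 0.002], [0.999, 0.038, 0.0], [0.0, 0.002, -1.0]]
force: [-0.7, -0.7, -2.1]
grip_width: 0.638
```

apply_moves(
  jaw=[1,1,1,1],
  delta_pos=[
    [0,0,0.0005],
    [0,0,0.001],
    [0,0,0.0015],
    [0,0,0.0015],
  ],
  rot=[
    [0,0,0],
    [0,0,0],
    [0,0,0],
    [0,0,0],
  ],
)

```text
clock: 6.35
tcp_pos: [518.2, 19.3, 45.1]
tcp_rot: [[-0.038, 0.999, 0.002], [0.999, 0.038, 0.0], [-0.0, 0.002, -1.0]]
force: [-5.8, 0.5, 8.1]
grip_width: 0.645
```

Contact is made: about 8 N upward. Release and rise.

apply_moves(
  jaw=[0.25,0.1,0,0,0,0,0,0,0,0],
  delta_pos=[
    [0,0,-0.001],
    [0,0,-0.001],
    [0,0,-0.001],
    [0,0,-0.001],
    [0,0,-0.001],
    [0,0,-0.01],
    [0,0,-0.03],
    [0,0,-0.06],
    [0,0,-0.1],
    [0,0,-0.11],
  ],
  rot=[
    [0,0,0],
    [0,0,0],
    [0,0,0],
    [0,0,0],
    [0,0,0],
    [0,0,0],
    [0,0,0],
    [0,0,0],
    [0,0,0],
    [0,0,0],
  ],
)

```text
clock: 7.35
tcp_pos: [520.0, 19.2, 159.6]
tcp_rot: [[-0.038, 0.999, 0.01], [0.999, 0.038, 0.001], [0.001, 0.01, -1.0]]
force: [0.6, 0.4, 1.0]
grip_width: 1.002
```

```bash
python3 -c "
from h import *
go(453.5,316,140,109.15)
f=grab('wrist');s=grab('scene')
a=cv2.resize(s['image'][175:265,260:360],None,fx=4,fy=4,interpolation=cv2.INTER_CUBIC)
b=cv2.resize(f['image'],(576,360));b=cv2.copyMakeBorder(b,0,0,0,0,0)
cv2.imwrite('pics/p1.png',np.hstack([a,b])[:, :976] if False else cv2.resize(np.hstack([a,b]),(800,295)))
"
```

```text
at [520.   19.2 159.6] t 7.35 F [0.6 0.4 1. ] w 1.002
delta [ 0.2991 -0.0553  0.0194] rot [  0.56   0.03 -16.96]
```

View pics/p1.png

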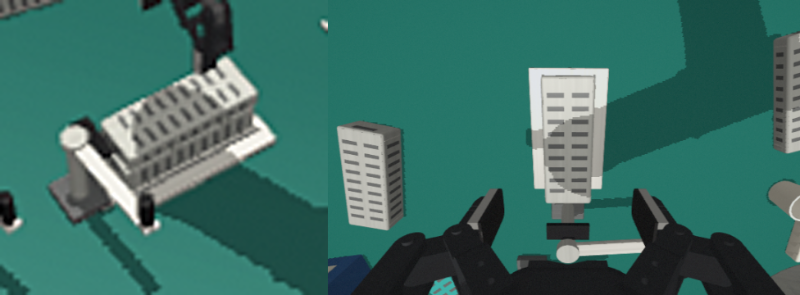

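The first thin cassette lies squarely on the base: in the left panel the stack edges align. In the right panel its top has corners at about (542,76), (593,76), (591,200) and (546,203). Next, the left thin cassette.

apply_moves(
  jaw=[0,0,0,0,0,0,0,0,0,0,0],
  delta_pos=[
    [0.02,-0.004,0],
    [0.055,-0.01,0],
    [0.095,-0.018,0],
    [0.135,-0.025,0],
    [0.175,-0.033,0],
    [0.215,-0.04,0],
    [0.25,-0.047,0],
    [0.28,-0.052,0.01],
    [0.299,-0.0553,0.019],
    [0.299,-0.0553,0.0194],
    [0.299,-0.0553,0.0194],
  ],
  rot=[
    [0,0,-2],
    [0,0,-4],
    [0,0,-6],
    [0,0,-8],
    [0.2,0,-10],
    [0.4,0,-12],
    [0.56,0,-14],
    [0.56,0,-16],
    [0.56,0,-16.96],
    [0.56,0,-16.96],
    [0.56,0,-16.96],
  ],
)

```text
clock: 8.55
tcp_pos: [451.1, 315.3, 133.0]
tcp_rot: [[-0.328, 0.945, -0.009], [0.945, 0.328, -0.003], [-0.0, -0.01, -1.0]]
force: [0.1, -0.1, -0.4]
grip_width: 0.997
```

```bash
python3 -c "
from h import *
w=load('wrist');P=np.array([onz(w,(u-328)/.738,v/.738,66)[:2] for u,v in((542,76),(593,76),(591,200),(546,203))])
print('placed',P.mean(0).round(1),(P[2]+P[3]-P[0]-P[1])/2)
f=grab('wrist')
print(rect(f,(0,0,640,400),22,(60,140)));print(rect(f,(150,60,480,290),22,(60,140)))
f=grab('top');print(rect(f,(212,185,246,235),22,(90,130)))
go(453.5,316,0,109.15)
"
```

```text
placed [517.5  19.1] [145.16414346   6.60585007]
(array([443.4, 533.8]), array([127.9, 130.4]), -73.4)
(array([455. , 314.9]), array([147.3,  55.3]), 18.8)
(array([421.3, 304.4]), array([84.2, 56.8]), 19.2)
at [451.7 315.1 134.2] t 8.65 F [ 0.1 -0.7  0.3] w 0.998
delta [0.0002 0.0031 0.1342] rot [-0.45 -0.05 -0.08]
```

apply_moves(
  jaw=[0,0,0,0,0,0,1,1,1,1,1,1],
  delta_pos=[
    [0,0.003,0.03],
    [0,0.003,0.07],
    [0,0.003,0.1],
    [0,0.003,0.122],
    [0,0.003,0.133],
    [0,0.003,0.133],
    [0,0.003,0.133],
    [0,0.003,0.133],
    [0,0.003,0.133],
    [0,0.003,0.133],
    [0,0.003,0.133],
    [0,0.003,0.133],
  ],
  rot=[
    [-0.45,0,0],
    [-0.45,0,0],
    [-0.45,0,0],
    [-0.45,0,0],
    [-0.45,0,0],
    [-0.45,0,0],
    [-0.45,0,0],
    [-0.45,0,0],
    [-0.45,0,0],
    [-0.45,0,0],
    [-0.45,0,0],
    [-0.45,0,0],
  ],
)

```text
clock: 9.85
tcp_pos: [454.2, 317.7, 3.5]
tcp_rot: [[-0.328, 0.945, 0.002], [0.945, 0.328, 0.003], [0.002, 0.003, -1.0]]
force: [-0.8, -0.2, 6.1]
grip_width: 0.638
```

apply_moves(
  jaw=[1,1,1,1,1,1,1],
  delta_pos=[
    [0,0,0],
    [0,0,-0.01],
    [0,0,-0.03],
    [0,0,-0.06],
    [0,0,-0.1],
    [0,0,-0.135],
    [0,0,-0.135],
  ],
  rot=[
    [0,0,0],
    [0,0,0],
    [0,0,0],
    [0,0,0],
    [0,0,0],
    [0,0,0],
    [0,0,0],
  ],
)

```text
clock: 10.55
tcp_pos: [455.2, 318.2, 143.1]
tcp_rot: [[-0.328, 0.945, 0.007], [0.945, 0.328, 0.008], [0.005, 0.009, -1.0]]
force: [0.2, 1.4, -0.7]
grip_width: 0.639
```

```bash
python3 -c "
from h import *
go(517.5,19.2,134,92.2)
"
```

```text
at [455.2 318.2 143.1] t 10.55 F [ 0.2  1.4 -0.7] w 0.639
delta [-0.3029 -0.0393  0.0072] rot [ 0.47 -0.37 16.96]
```

apply_moves(
  jaw=[1,1,1,1,1,1,1,1,1,1,1,1],
  delta_pos=[
    [-0.015,-0.002,0],
    [-0.045,-0.006,0],
    [-0.08,-0.01,0],
    [-0.115,-0.015,0],
    [-0.15,-0.019,0],
    [-0.185,-0.024,0],
    [-0.22,-0.028,0],
    [-0.25,-0.032,0],
    [-0.275,-0.035,0],
    [-0.292,-0.0375,0],
    [-0.303,-0.0385,0],
    [-0.303,-0.0385,0],
  ],
  rot=[
    [0,0,1.5],
    [0,0,3],
    [0,0,5],
    [0,0,7],
    [0.2,-0.1,9],
    [0.3,-0.2,11],
    [0.47,-0.37,13],
    [0.47,-0.37,15],
    [0.47,-0.37,16.5],
    [0.47,-0.37,16.96],
    [0.47,-0.37,16.96],
    [0.47,-0.37,16.96],
  ],
)

```text
clock: 11.75
tcp_pos: [515.7, 16.3, 134.8]
tcp_rot: [[-0.036, 0.999, -0.009], [0.999, 0.036, -0.007], [-0.007, -0.009, -1.0]]
force: [0.3, 1.3, -1.1]
grip_width: 0.638
```

```bash
python3 -c "
from h import *
go(518.4,19.2,74,92.2)
"
```

```text
at [515.7  16.3 134.8] t 11.75 F [ 0.3  1.3 -1.1] w 0.638
delta [0.0032 0.0034 0.0608] rot [-0.54  0.39 -0.14]
```

apply_moves(
  jaw=[1,1,1,1,1,1,1,1],
  delta_pos=[
    [0.001,0.001,0.01],
    [0.002,0.002,0.03],
    [0.002,0.002,0.045],
    [0.002,0.002,0.053],
    [0.002,0.002,0.055],
    [0.002,0.002,0.055],
    [0.002,0.002,0.055],
    [0.002,0.002,0.055],
  ],
  rot=[
    [-0.3,0.2,0],
    [-0.4,0.3,0],
    [-0.4,0.3,0],
    [-0.4,0.3,0],
    [-0.4,0.3,0],
    [-0.4,0.3,0],
    [-0.4,0.3,0],
    [-0.4,0.3,0],
  ],
)

```text
clock: 12.55
tcp_pos: [518.1, 19.5, 81.6]
tcp_rot: [[-0.038, 0.999, 0.001], [0.999, 0.038, -0.001], [-0.001, 0.001, -1.0]]
force: [0.2, 0.7, -1.4]
grip_width: 0.638
```

```bash
python3 -c "
from h import *
go(518.4,19.2,71.5,92.2)
"
```

```text
at [518.1  19.5  81.6] t 12.55 F [ 0.2  0.7 -1.4] w 0.638
delta [-0.0003  0.0002  0.0101] rot [ 0.04  0.05 -0.02]
```

apply_moves(
  jaw=[1,1,1,1,1,1,1,1],
  delta_pos=[
    [0,0,0.004],
    [0,0,0.008],
    [0,0,0.0095],
    [0,0,0.0105],
    [0,0,0.011],
    [0,0,0.0115],
    [0,0,0.012],
    [0,0,0.012],
  ],
  rot=[
    [0,0,0],
    [0,0,0],
    [0,0,0],
    [0,0,0],
    [0,0,0],
    [0,0,0],
    [0,0,0],
    [0,0,0],
  ],
)

```text
clock: 13.35
tcp_pos: [517.8, 19.3, 69.5]
tcp_rot: [[-0.038, 0.999, -0.0], [0.999, 0.038, -0.001], [-0.001, -0.0, -1.0]]
force: [-3.8, 0.1, 4.3]
grip_width: 0.637
```

Contact comes at the expected height. Release and rise.

apply_moves(
  jaw=[0.25,0.1,0,0,0,0,0,0,0,0],
  delta_pos=[
    [0,0,-0.0005],
    [0,0,-0.0005],
    [0,0,-0.0005],
    [0,0,-0.0005],
    [0,0,-0.0005],
    [0,0,-0.01],
    [0,0,-0.03],
    [0,0,-0.06],
    [0,0,-0.1],
    [0,0,-0.11],
  ],
  rot=[
    [0,0,0],
    [0,0,0],
    [0,0,0],
    [0,0,0],
    [0,0,0],
    [0,0,0],
    [0,0,0],
    [0,0,0],
    [0,0,0],
    [0,0,0],
  ],
)

```text
clock: 14.35
tcp_pos: [519.6, 19.4, 184.9]
tcp_rot: [[-0.038, 0.999, 0.007], [0.999, 0.038, -0.0], [-0.001, 0.007, -1.0]]
force: [0.0, 0.9, 0.3]
grip_width: 0.999
```

```bash
python3 -c "
from h import *
go(621,136,180,92.2)
f=grab('wrist');s=grab('scene');t=grab('top')
a=cv2.resize(s['image'][175:265,260:360],None,fx=4,fy=4,interpolation=cv2.INTER_CUBIC)
b=cv2.resize(f['image'],(576,360))
cv2.imwrite('pics/p2.png',cv2.resize(np.hstack([a,b]),(800,295)))
c=cloud(t);print('top z',np.median(c[182:196,300:308,2]))
"
```

```text
at [519.6  19.4 184.9] t 14.35 F [0.  0.9 0.3] w 0.999
delta [0.1126 0.1057 0.0056] rot [ 0.43  0.03 -0.01]
top z 489.79542800032584
```

View pics/p2.png

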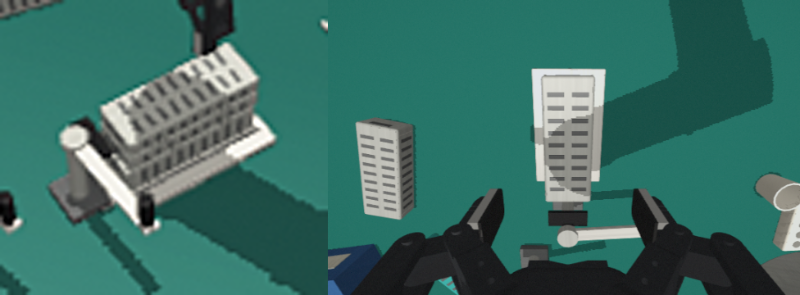

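The stack is flush and square: in the right panel the top is centred on the plate at (568,135) and the bar is still aside at (600,235). Next I'll swing the keeper by straddling its knob, with the jaws turned tangentially.

apply_moves(
  jaw=[0.55,0.55,0.55,0.55,0.55,0.55,0.55,0.55,0.55,0.55,0.55,0.55],
  delta_pos=[
    [0.01,0.01,0],
    [0.025,0.024,0],
    [0.04,0.038,0],
    [0.055,0.052,0],
    [0.07,0.066,0],
    [0.085,0.08,0],
    [0.1,0.094,0],
    [0.11,0.103,0],
    [0.113,0.105,0],
    [0.113,0.105,0],
    [0.113,0.105,0],
    [0.113,0.105,0],
  ],
  rot=[
    [0,0,-8],
    [0,0,-16],
    [0,0,-24],
    [0,0,-32],
    [0,0,-40],
    [0,0,-48],
    [0,0,-56],
    [0,0,-64],
    [0,0,-72],
    [0,0,-80],
    [0,0,-88],
    [0,0,-93.8],
  ],
)

```text
clock: 15.7
tcp_pos: [617.6, 136.3, 176.2]
tcp_rot: [[-0.994, -0.11, -0.004], [-0.11, 0.994, -0.002], [0.004, -0.002, -1.0]]
force: [0.6, -0.6, -0.2]
grip_width: 0.449
```

```bash
python3 -c "
from h import *
f=grab('wrist');cv2.imwrite('pics/w3.png',f['image'])
go(620.5,136.5,108,186)
for n in ('wrist',): print(proj(f,(620.5,136.5,134)))
"
```

```text
at [617.7 136.3 176.3] t 15.75 F [ 0.5 -0.2  0. ] w 0.45
delta [-0.0031  0.      0.0683] rot [-0.11 -0.23  0.51]
(np.float64(321.4145925356451), np.float64(226.76375764989047))
```

View pics/w3.png

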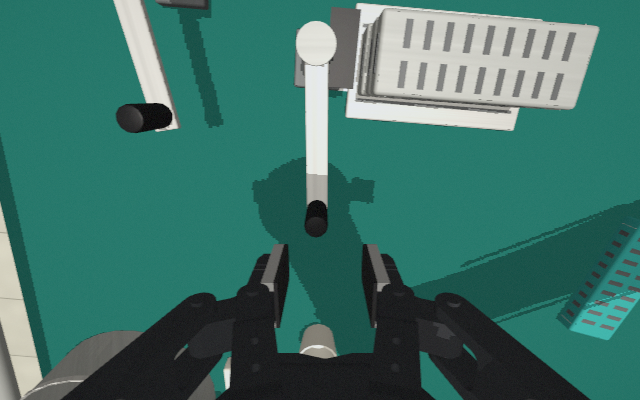

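The knob top is at (316,226), the post cap at (316,43), and the high gauge's knob is well off at (143,118). The knob sits about 5 px left of the prediction, which is roughly 2–3 mm. I'll descend over it.

apply_moves(
  jaw=[0.55,0.55,0.55,0.55,0.55,0.55,0.55],
  delta_pos=[
    [-0.005,0,0],
    [-0.005,0,0.015],
    [-0.005,0,0.035],
    [-0.005,0,0.055],
    [-0.005,0,0.064],
    [-0.005,0,0.064],
    [-0.005,0,0.064],
  ],
  rot=[
    [0,0,0],
    [0,0,0],
    [0,0,0],
    [0,0,0],
    [0,0,0],
    [0,0,0],
    [0,0,0],
  ],
)

```text
clock: 16.45
tcp_pos: [623.6, 136.8, 115.0]
tcp_rot: [[-0.995, -0.104, -0.0], [-0.104, 0.995, -0.002], [0.0, -0.002, -1.0]]
force: [0.1, -1.1, 0.4]
grip_width: 0.45
```

```bash
python3 -c "
from h import *
o=sensors.observe();R=o['tcp_rot'];p=o['tcp_pos'];print(p,o['force'])
c=np.array([632.5,23.6]);a0=95.5
for a in list(range(100,186,5))+[187,189,190]:
    q=c+115*np.array([np.cos(np.radians(a)),np.sin(np.radians(a))])
    d=R.T@(np.array([q[0],q[1],110])-p)/1000
    print(a,d.round(4).tolist(),round(-(a+90-186.3),1))
"
```

```text
[623.5662568  136.77809041 114.95431766] [ 0.07198137 -1.13408479  0.35063655]
100 [0.011, 0.0012, 0.005] -3.7
105 [0.0209, 0.0001, 0.005] -8.7
110 [0.0308, -0.0019, 0.005] -13.7
115 [0.0404, -0.0048, 0.005] -18.7
120 [0.0497, -0.0085, 0.005] -23.7
125 [0.0587, -0.013, 0.005] -28.7
130 [0.0672, -0.0182, 0.005] -33.7
135 [0.0753, -0.0242, 0.005] -38.7
140 [0.0828, -0.0308, 0.005] -43.7
145 [0.0897, -0.0381, 0.005] -48.7
150 [0.0959, -0.046, 0.005] -53.7
155 [0.1015, -0.0543, 0.0051] -58.7
160 [0.1063, -0.0632, 0.0051] -63.7
165 [0.1102, -0.0724, 0.0051] -68.7
170 [0.1134, -0.0819, 0.0051] -73.7
175 [0.1158, -0.0916, 0.0051] -78.7
180 [0.1172, -0.1016, 0.0051] -83.7
185 [0.1178, -0.1116, 0.0051] -88.7
187 [0.1178, -0.1156, 0.0052] -90.7
189 [0.1177, -0.1196, 0.0052] -92.7
190 [0.1176, -0.1216, 0.0052] -93.7
```

apply_moves(
  jaw=[0.55,0.55,0.55,0.55,0.55,0.55,0.55,0.55,0.55,0.55,0.55,0.55],
  delta_pos=[
    [0.011,0.001,0.002],
    [0.021,0,0.003],
    [0.031,-0.002,0.003],
    [0.0405,-0.005,0.003],
    [0.05,-0.0085,0.003],
    [0.0585,-0.013,0.003],
    [0.067,-0.018,0.003],
    [0.0755,-0.024,0.003],
    [0.083,-0.031,0.003],
    [0.0895,-0.038,0.003],
    [0.096,-0.046,0.003],
    [0.1015,-0.0545,0.003],
  ],
  rot=[
    [0,0,-3.7],
    [0,0,-8.7],
    [0,0,-13.7],
    [0,0,-18.7],
    [0,0,-23.7],
    [0,0,-28.7],
    [0,0,-33.7],
    [0,0,-38.7],
    [0,0,-43.7],
    [0,0,-48.7],
    [0,0,-53.7],
    [0,0,-58.7],
  ],
)

```text
clock: 17.65
tcp_pos: [528.6, 72.2, 113.4]
tcp_rot: [[-0.424, -0.905, 0.002], [-0.905, 0.424, 0.0], [-0.001, -0.002, -1.0]]
force: [0.6, -0.2, -0.6]
grip_width: 0.449
```

```bash
python3 -c "
from h import *
o=sensors.observe();R=o['tcp_rot'];p=o['tcp_pos'];print(p,o['force'],np.degrees(np.arctan2(R[1,0],R[0,0])),np.degrees(np.arctan2(p[1]-23.6,p[0]-632.5)),np.hypot(p[1]-23.6,p[0]-632.5))
c=np.array([632.5,23.6])
y=np.degrees(np.arctan2(R[1,0],R[0,0]))%360
for a in list(range(160,186,5))+[187,189,191,193]:
    q=c+115*np.array([np.cos(np.radians(a)),np.sin(np.radians(a))])
    d=R.T@(np.array([q[0],q[1],112])-p)/1000
    print(a,d.round(4).tolist(),round(-(a+90-y),1))
"
```

```text
[528.56749281  72.21169894 113.44551558] [ 0.63102695 -0.21961536 -0.55625352] -115.11654611701421 154.93339286540595 114.73910982798617
160 [0.0102, -0.0002, 0.0014] -5.1
165 [0.0201, -0.0015, 0.0014] -10.1
170 [0.0299, -0.0037, 0.0014] -15.1
175 [0.0395, -0.0068, 0.0014] -20.1
180 [0.0487, -0.0106, 0.0014] -25.1
185 [0.0576, -0.0153, 0.0014] -30.1
187 [0.061, -0.0173, 0.0014] -32.1
189 [0.0644, -0.0195, 0.0014] -34.1
191 [0.0677, -0.0218, 0.0014] -36.1
193 [0.0709, -0.0243, 0.0014] -38.1
```

apply_moves(
  jaw=[0.55,0.55,0.55,0.55,0.55,0.55,0.55,0.55],
  delta_pos=[
    [0.01,0,0.001],
    [0.02,-0.0015,0.001],
    [0.03,-0.0035,0.001],
    [0.0395,-0.007,0.001],
    [0.0485,-0.0105,0.001],
    [0.0575,-0.0155,0.001],
    [0.061,-0.0175,0.001],
    [0.061,-0.0175,0.001],
  ],
  rot=[
    [0,0,-5],
    [0,0,-10],
    [0,0,-15],
    [0,0,-20],
    [0,0,-25],
    [0,0,-30],
    [0,0,-32],
    [0,0,-32],
  ],
)

```text
clock: 18.45
tcp_pos: [518.4, 9.2, 112.3]
tcp_rot: [[0.116, -0.993, 0.002], [-0.993, -0.116, -0.001], [0.001, -0.002, -1.0]]
force: [0.6, 0.2, -0.2]
grip_width: 0.447
```

apply_moves(
  jaw=[0.55,0.55,0.55,0.55],
  delta_pos=[
    [0.001,0,0],
    [0.002,0,0],
    [0.003,0,0],
    [0.003,0,0],
  ],
  rot=[
    [0,0,0],
    [0,0,0],
    [0,0,0],
    [0,0,0],
  ],
)

```text
clock: 18.85
tcp_pos: [518.4, 8.0, 111.4]
tcp_rot: [[0.117, -0.993, 0.001], [-0.993, -0.117, 0.001], [-0.001, -0.001, -1.0]]
force: [-2.1, 5.1, 3.9]
grip_width: 0.45
```

The force has risen to 5 N at the position expected for the stop. I'll back off and lift.

apply_moves(
  jaw=[0.55,0.55,0.55,0.55,0.55,0.55,0.55,0.55,0.55],
  delta_pos=[
    [-0.004,0,0],
    [-0.009,0,0],
    [-0.009,0,0],
    [-0.009,0,-0.01],
    [-0.009,0,-0.04],
    [-0.009,0,-0.08],
    [-0.04,-0.04,-0.12],
    [-0.08,-0.08,-0.14],
    [-0.08,-0.08,-0.14],
  ],
  rot=[
    [0,0,0],
    [0,0,0],
    [0,0,0],
    [0,0,0],
    [0,0,0],
    [0,0,0],
    [0,0,0],
    [0,0,0],
    [0,0,0],
  ],
)

```text
clock: 19.75
tcp_pos: [590.2, 97.1, 253.2]
tcp_rot: [[0.117, -0.993, 0.002], [-0.993, -0.117, -0.0], [0.001, -0.002, -1.0]]
force: [-0.8, -0.1, -1.1]
grip_width: 0.449
```

```bash
python3 -c "
from h import *
print(sensors.observe()['tcp_pos'],sensors.observe()['force'])
f=grab('wrist');s=grab('scene')
a=cv2.resize(s['image'][175:265,260:360],None,fx=4,fy=4,interpolation=cv2.INTER_CUBIC)
b=cv2.resize(f['image'],(576,360))
cv2.imwrite('pics/p3.png',cv2.resize(np.hstack([a,b]),(800,295)))
"
```

```text
[590.21746408  97.14041098 253.21303304] [-0.78919428 -0.12305127 -1.12180221]
```

View pics/p3.png

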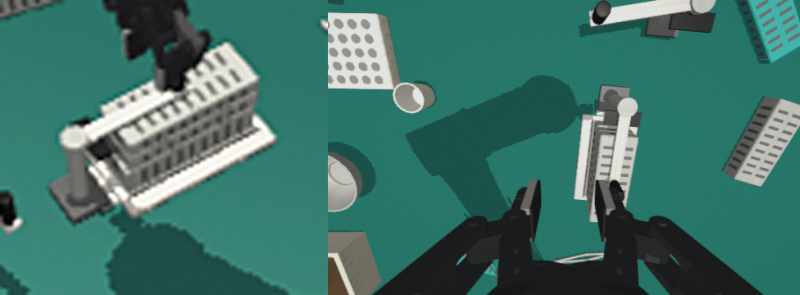

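The bar now lies along the stack in both panels: right panel from the cap at (627,107) to the knob near (616,185). The stack is still square. A numeric check of the bar angle, then I'll hand in.

```bash
python3 -c "
from h import *
w=load('wrist');k=.738
cap,a,kn=[onz(w,(u-328)/k,v/k,z)[:2] for u,v,z in((627,107,98),(621,172,98),(616,185,134))]
print(cap,a,kn,[np.degrees(np.arctan2(*(q-cap)[::-1]))%360 for q in(a,kn)])
t=grab('top')
for n,b,z in(('thick',(358,150,386,198),34),): print(n,rect(t,b,z,(90,130)))
o=sensors.observe();print(o['clock'],o['qvel'].round(3))
ctrl.job_done()
"
```

```text
[636.50931029  23.37987523] [542.85424075  13.3098719 ] [539.37318755  27.50383279] [np.float64(186.13699331981357), np.float64(177.56894197009728)]
thick (array([ 590.4, -251.5]), array([ 57.4, 149.3]), -9.8)
19.9 [-0.016 -0.034 -0.051 -0.004  0.004  0.005]
the job is handed in; nothing more can be done
```

I finished the load and handed it in at about 20 s of the 72 s; the hand-in gave no verdict.

**Gauge and cassettes:** the post at the carrier is the low gauge (bar top measured at about 98 mm). I stacked both thin cassettes on the base one, which comes to 88 mm. The thick cassette stayed where it was; the last view still had it at (590, −251).

**Stacking:** each thin cassette was lowered until the wrist felt contact, at the expected heights, and then released. The first measured (517.5, 19.1), against a plate centre of (517.7, 19.0). I checked the second only by eye, and it looked square and flush.

**Keeper bar:** I swung it by straddling the knob until the force rose to about 5 N, where the stop was expected. I then backed off and lifted clear.

**Checks that failed or disagreed:**
- **Bar angle:** two rough estimates from the last wrist picture gave 186° and 178° about the post. The stop should be near 182°, so they bracket it but do not confirm it closely. The force rise is the stronger evidence.
- **Stack-top depth:** the top-camera reading came out at about 490 mm, probably because the arm was in the way. I therefore judged the level by the contact heights and by eye.

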